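Open the soaking tub and stow its lid under the bench riser

ROBOT

A 6-joint arm with a two-finger parallel gripper is mounted at the origin on a cart in front of the work surface, level with it; the furniture and walls round the work are solid. World frame = base frame: x ahead of the robot, y to its left, z up, the work surface at z = 0. Lengths are in m, angles in rad, forces in N, time in s.
With the tool pointing down it reaches from about 0.275 to 0.725 m from the base axis. Payload 15.9 kg.
Tool frame: the origin (TCP) lies at the very end of the fingers, on their centre line; the grasp point (between the pads) lies 19 mm behind it; z points along the fingers, y is the line along which they close (so a half turn about z gives the same grasp; the last joint's range is limited). The gripper opens to 85 mm and grips with 20 to 120 N. Pads are 22 mm wide; open, the fingers measure 114 mm over their backs; the gripper's body (76 mm by 85 mm) begins 54 mm behind the grasp point. The pads swing forward as they close: fully open they stand 13 mm farther back than shut.
Start: joints at [-1.16, 0.213, -0.034, 1.323, 0, 1.571], TCP at [0.2, -0.458, 0.231] pointing down, gripper open.
Joint ranges: [-2.98, 2.98], [-0.74, 1.72], [-1.14, 1.35], [-2.1, 2.04], [-1.57, 1.44], [-3.14, 3.14]. Speed limits (rad/s): [1.89, 1.89, 2.39, 2.57, 3.14, 3.14].

INTERFACE

Orientations are given as a unit quaternion [x, y, z, w].
In Python, from cell import arm gives the robot as it stands.
- The arm moves only by the tool servo_tool, never from a script. Its argument "steps" is a list of rows, each a list of 3 entries, a list of its own where there are three numbers: the turn, a rotation vector about the tool's x, y, z in rad, then the shift along the tool's x, y, z in m, then the opening, from 0 (shut) to 1 (fully open). In form: [[[rx, ry, rz], [tx, ty, tz], jaw], ...]. A call has 1 to 20 rows; each row is the pose to reach, as a shift and turn from the pose commanded when the call began, along the tool's axes at that moment; what a row does not reach only later rows make up. A row lasts 1/12 s, in which the tool goes at most 41.7 mm and 7.16 degrees, less where a joint would pass 70% of its speed; a pose out of reach is approached as far as the arm can. A call with a gripper value outside its range is refused whole. The fingers move at their own pace and stop on an object; "squeeze" is the grip in N (left out, the last holds). Time passes only in rows, so rows that repeat a pose let the fingers close. It gives the time, the measured TCP pose, the force, the opening and the grip force at its end, in the units of the state.
- arm.state(): the state, without advancing time (a new reading comes with each control period).
- arm.grab_frame(name): name is "side" or "top"; returns (picture, depth): 480x640x3 uint8, red, green, blue; 480x640 float32, m along the optical axis (not along the pixel's ray), 0 where there is no reading.
- arm.camera_params(name): a dict with "K" (3x3 intrinsics, pixels), "k1" (the pictures are not rectified: a ray, as slopes to the right and down, at radius r is drawn at 1 + k1 r^2 times it, then the intrinsics apply), "rvec" (rotation vector, rad) and "tvec" (3), from world to camera coordinates, as OpenCV has them. Camera axes: x right, y down, z forward; pixel columns grow to the right and rows downward; lengths in m; the calibration is good to about 2 mm. A picture is of the moment at which its call begins. camera_params takes no time and is no camera call.
- arm.finish_job(): hands the job in; it is judged then, once.
The state is a dict: "time_s": time; "joint_pos": joint angles; "qvel": joint speeds; "joint_torque": joint torques, N m; "position": TCP position; "tcp_rot": TCP orientation; "force": force on the tool from outside, world axes, zero at the start; "wrist_torque": the same for the moment, N m; "gripper_width": finger opening in m; "grip_force": force on a finger pad.
Only numpy, scipy, OpenCV 4.12 (cv2) and the standard library are available. Lean on these libraries where they do the work, as an engineer would, in place of code of your own. Each camera call takes 0.05 s, during which the arm holds its last target. There are 200 camera calls.

TASK

Open the small steel soaking tub: lift its loose lid straight off by the knob in the middle and, keeping the lid level, set it down gently on the worktop at the open front of the low white riser, and let go. Then take the lid by the upright grip at its near end and slide it into the riser until it is fully home against the back. Let go, and leave the timer, the scissors and the tape roll where they are.

Things in the scene. Friction and masses are not known exactly. Their poses are not given: they have to be found in the camera images.
- lid: Flat steel lid, loose on the tub at the start, 0.25 to 0.5 kg. Plate 190 mm (its x) x 110 mm (y) x 4 mm; below it a skirt, 164 x 88 mm, drops inside the tub (4 mm play all round). Origin: mid-lid at the skirt's foot, at height 0 when lying on the worktop; plate from 8 to 12 mm above it. z up; -x is the end with the upright grip. Touches the bay's back wall when fully home.
- lid_knob (a point): Centre of the black knob in mid-lid, 46 mm above the lid's origin, 118 mm above the worktop when on the tub. A rounded block 38 mm (lid x) x 24 mm (lid y) x 24 mm high on a thin stem; pinch across its 24 mm width (lid y). Axes as the lid. Lid fully home: 42 mm inside the riser's front (riser x = +42 mm), under the board, where it cannot be held from above.
- lid_grip (a point): Grasping point of the black upright grip post, 84 mm from the knob along lid -x, 46 mm above the lid's origin. The post is 14 mm (lid x) x 24 mm (lid y), from the plate up to 58 mm above the origin; pinch across its 24 mm width (lid y). Axes as the lid. Lid fully home: it stands 42 mm outside the riser's front (riser x = -42 mm).
- tub: Open rectangular steel tub with a few instruments in it, fixed to the worktop: 180 mm (its x) x 104 mm (its y) x 80 mm high. Origin at the middle of its underside. At the start the lid lies on it with the same axes.
- riser: Low white bench riser, fixed: a board on two side walls and a back wall. The open front faces roughly towards the robot; it stands left or right of the tub. Origin: on the worktop, mid-width of the open front; +x runs straight into the bay, z up. Bay 126 mm wide (y), 72 mm clear height, 137 mm deep to the back wall. Board top 82 mm high, 172 mm wide, 145 mm deep. The lid goes in +x end first.
- timer: White timer, 66 x 66 x 47 mm, standing loose on top of the riser towards its back; origin at the middle of its underside. Must not be disturbed.
- scissors: Scissors, 150 x 60 x 9 mm, lying between tub and riser near the front of the worktop; origin in the middle. Must not be disturbed.
- tape_roll: Roll of tape, 68 mm across and 19 mm high, lying between tub and riser farther back; origin at the middle of its underside. Must not be disturbed.

How it is judged:
On the way, in this order (a step that is already met when the one before it is completed fails the run):
1. The lid is lifted clear of the tub, held by its knob (height (world z) of lid_knob above 0.14 m and distance between the grasp point and lid_knob below 0.03 m and contact force between the fingers and lid above 0.5 N), for 0.1 s.
2. The lid lies flat on the worktop, let go (height (world z) of lid_knob below 0.053 m and angle between lid's own z axis and vertical below 0.06 rad and contact force between the fingers and lid below 0.05 N), for 0.1 s.
3. The lid is moved into the bay by the grip at its end (x of lid_knob in the frame of riser above -0.01 m and distance between the grasp point and lid_grip below 0.045 m and contact force between the fingers and lid above 0.3 N), for 0.1 s.
At the end, for the whole second after the job is handed in: The lid lies flat on the worktop (within 0.06 rad) inside the riser's bay, grip post outside the front, pushed home to within 8 mm of the back wall, released and at rest (x of lid_grip in the frame of riser below -0.02 m and x of lid_knob in the frame of riser above 0.034 m and y of lid_knob in the frame of riser between -0.012 and 0.012 m and height (world z) of lid_knob below 0.053 m and angle between lid's own z axis and vertical below 0.06 rad and angle between the x axis of lid and the x axis of riser, either way round below 0.15 rad and linear speed of lid below 0.02 m/s); the robot touches nothing.
It fails at once if The lid is tipped more than 0.35 rad (20 degrees) (angle between lid's own z axis and vertical above 0.35 rad).
It fails at once if The lid is dropped or flung: it moves faster than 0.4 m/s with no finger on it (linear speed of lid above 0.4 m/s and contact force between the fingers and lid below 0.02 N).
It fails at once if The timer is moved more than 20 mm (distance of timer from where it was at the start of the episode above 0.02 m).
It fails at once if The scissors is moved more than 20 mm (distance of scissors from where it was at the start of the episode above 0.02 m).
It fails at once if The tape roll is moved more than 20 mm (distance of tape_roll from where it was at the start of the episode above 0.02 m).
It also fails if it takes over 48 s, if anything falls off the work surface, if the arm or the gripper's body presses on something with over 40 N, if the wrist force passes 120 N, or if a joint passes its speed limit or range.

## Working session

There is one attempt and no reset: what is moved stays moved. The work goes in short steps, Python scripts to look and compute and a tool call to move; the robot and the scene stay as the last step left them, time stands still between calls to the robot, and variables do not carry over. Pictures are saved under pics/ and viewed, at most 10 in all, crops included, and the job is handed in when it is done.

Besides the shell and the picture viewer there is one more tool, called after "Request:" by a JSON object that holds its "name" and its "arguments". servo_tool: Moves the arm, as the interface text tells. Its arguments: {"type":"object","properties":{"steps":{"type":"array","items":{"type":"array"}},"squeeze":{"type":"number"}},"required":["steps"]}

```bash
mkdir -p pics; cat > h.py <<'E'
import numpy as np, cv2
from cell import arm
from scipy.spatial.transform import Rotation as R
def grab(n):
    im,d=arm.grab_frame(n); return im,d
def cloud(n,d):
    p=arm.camera_params(n); K=np.array(p["K"],float)
    v,u=np.mgrid[0:480,0:640]
    q=cv2.undistortPoints(np.stack([u,v],-1).reshape(-1,1,2).astype(np.float64),K,np.array([p["k1"],0,0,0,0.])).reshape(480,640,2)
    P=np.dstack([q*d[...,None],d])
    Rm=cv2.Rodrigues(np.array(p["rvec"],float))[0]; t=np.array(p["tvec"],float).ravel()
    W=(P-t)@Rm; W[d==0]=np.nan
    return W
E
python3 - <<'E'
from h import *
for n in("side","top"):
    im,d=grab(n); cv2.imwrite(f"pics/{n}0.png",im[...,::-1]); np.savez(f"{n}0.npz",im=im,d=d,W=cloud(n,d))
    p=arm.camera_params(n); print(n,-cv2.Rodrigues(np.array(p["rvec"],float))[0].T@np.array(p["tvec"]).ravel(),p["k1"])
s=arm.state(); print(s)
E
```

```text
side [0.38986108 0.71824717 0.68656562] -0.13298712741171032
top [0.34773766 0.02828404 1.0188952 ] -0.1151649647749191
{'time_s': 0.1, 'joint_pos': array([-1.16000580e+00,  2.13324969e-01, -3.49210952e-02,  1.32353032e+00,
        3.58106578e-05,  1.57080198e+00]), 'qvel': array([-1.79730745e-03,  7.92820914e-05,  1.82844361e-03,  3.87042189e-04,
       -8.44265653e-04,  1.82333461e-03]), 'joint_torque': array([ 4.32207953e-04, -6.87247252e+01,  4.87808204e+01,  1.21934758e-02,
       -4.98685807e-06,  3.11271810e-05]), 'position': array([ 0.1995626 , -0.45813448,  0.23088652]), 'tcp_rot': array([ 9.78980906e-01,  2.03951330e-01, -8.24155796e-05, -4.83379191e-04]), 'force': array([-0.20334539, -0.14986075, -0.32527842]), 'wrist_torque': array([0.00750655, 0.01181428, 0.00603659]), 'grip_force': 0.0, 'gripper_width': 0.08523780612827171}
```

View pics/top0.png

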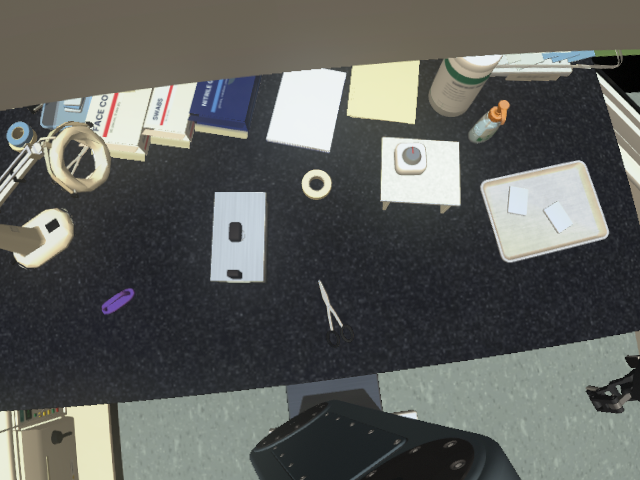

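View pics/side0.png

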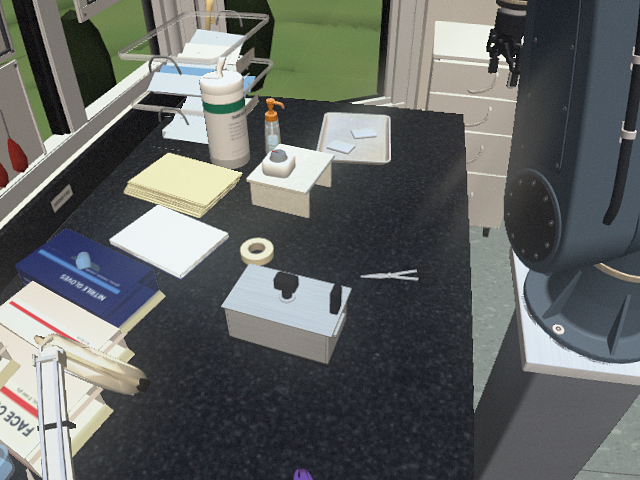

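The top view shows the lid at about (238,237), with its knob at (235,232) and grip at (234,273). The riser board is at (420,170) with the timer at (410,157), the tape at (316,184) and the scissors at (330,305). The side view agrees with this layout.

```bash
python3 - <<'E'
from h import *
def rect(P,l):
    c,sz,a=cv2.minAreaRect((P[:,:2]*1000).astype(np.float32)); print(l,len(P),np.round(c,1),np.round(sz,1),round(a,2),'z',np.round(np.nanmedian(P[:,2])*1000,1))
for n in("top","side"):
    W=np.load(f"{n}0.npz")["W"]; z=W[...,2]
    def sel(x0,x1,y0,y1,z0,z1,l):
        m=(W[...,0]>x0)&(W[...,0]<x1)&(W[...,1]>y0)&(W[...,1]<y1)&(z>z0)&(z<z1)
        k=cv2.connectedComponentsWithStats(m.astype(np.uint8)); i=1+np.argmax(k[2][1:,4]); rect(W[k[1]==i],n+' '+l)
    print([np.round(W[v,u],3) for u,v in ([(235,232),(234,273),(420,190),(410,157),(316,170),(330,305)] if n=="top" else [(286,280),(335,298),(290,190)])])
    sel(.2,.7,.05,.4,.075,.092,'lid plate')
    sel(.2,.7,.05,.4,.122,.135,'knob/grip top')
    sel(.2,.7,-.3,-.03,.075,.088,'board')
    sel(.2,.7,-.3,-.03,.11,.14,'timer')
    sel(.2,.6,-.03,.1,.012,.03,'tape')
    sel(.2,.45,-.1,.1,.004,.015,'scissors')
E
```

```text
[array([0.556, 0.168, 0.13 ]), array([0.475, 0.178, 0.13 ]), array([ 0.609, -0.223,  0.086]), array([ 0.671, -0.204,  0.126]), array([ 0.705, -0.011,  0.016]), array([ 0.397, -0.004,  0.004])]
top lid plate 4302 [558.7 170.3] [109.4 191. ] 82.79 z 84.1
top knob/grip top 209 [559.  170.1] [22.6 37.3] 82.87 z 129.1
top board 3039 [ 645.8 -228.3] [166.5 128.2] 79.96 z 81.6
top timer 660 [ 673.6 -209.3] [65.9 54.7] 88.17 z 114.1Traceback (most recent call last):
  File "<stdin>", line 14, in <module>
  File "<stdin>", line 8, in sel
    return _wrapfunc(a, 'argmax', axis=axis, out=out, **kwds)
    return bound(*args, **kwds)
ValueError: attempt to get argmax of an empty sequence
```

```bash
python3 - <<'E'
from h import *
for n in("top","side"):
    W=np.load(f"{n}0.npz")["W"]; z=W[...,2]
    m=(W[...,0]>.5)&(W[...,0]<.8)&(W[...,1]>-.36)&(W[...,1]<-.1)&(z>.074)&(z<.09)
    k=cv2.connectedComponentsWithStats(m.astype(np.uint8)); i=1+np.argmax(k[2][1:,4]); m=k[1]==i
    P=W[m]; x,y=P[:,0],P[:,1]; print(n,len(P),P.min(0),P.max(0))
    def ext(a,b,s,lo,hi):  # extreme of a (sign s) in bins of b ; returns line a=c0+c1*b
        A=[];B=[]
        for e in np.arange(lo,hi,.004):
            q=(b>e)&(b<e+.004)
            if q.sum()>3: A.append(s*np.max(s*a[q]));B.append(e+.002)
        A,B=np.array(A),np.array(B)
        for _ in range(4):
            c=np.polyfit(B,A,1); r=abs(np.polyval(c,B)-A); g=r<max(.002,1.5*np.median(r)); A,B=A[g],B[g]
        return c,len(A),r.std()
    print('front',ext(x,y,-1,-.30,-.15)); print('back',ext(x,y,1,-.30,-.15))
    print('left(y+)',ext(y,x,1,.6,.7)); print('right',ext(y,x,-1,.6,.7))
    print('c',P.mean(0))
    m=(W[...,0]>.2)&(W[...,0]<.45)&(W[...,1]>-.12)&(W[...,1]<.1)&(z>.004)&(z<.02); Q=W[m]; print('sciss',len(Q),Q.min(0) if len(Q) else 0,Q.max(0) if len(Q) else 0)
    m=(W[...,0]>.55)&(W[...,0]<.76)&(W[...,1]>-.08)&(W[...,1]<.07)&(z>.012)&(z<.03); Q=W[m]; print('tape',len(Q),Q.min(0) if len(Q) else 0,Q.max(0) if len(Q) else 0)
E
```

```text
top 4086 [ 0.56797136 -0.32862538  0.07402028] [ 0.74047737 -0.13564604  0.08994113]
front (array([0.18218865, 0.62298321]), 38, np.float64(0.0001936932373692911))
back (array([0.15169817, 0.76237444]), 18, np.float64(0.00047147367359815374))
left(y+) (array([-0.18658442, -0.02411265]), 25, np.float64(0.00029820026491393756))
right (array([-0.1606759, -0.213745 ]), 24, np.float64(0.00043110486639311217))
c [ 0.64477098 -0.23549143  0.08158111]
sciss 451 [ 0.24356019 -0.11584767  0.00400308] [0.44739585 0.0974256  0.0107692 ]
tape 556 [ 0.63892622 -0.04842212  0.01203119] [0.75962335 0.02553479 0.02569879]
side 1998 [ 0.56991526 -0.3270171   0.07402029] [ 0.74246714 -0.13371895  0.08999215]
front (array([0.18761255, 0.62594191]), 38, np.float64(0.00045640365316259516))
back (array([0.73761655, 0.86982219]), 11, np.float64(0.002372891685689487))
left(y+) (array([-0.17992664, -0.0258554 ]), 25, np.float64(0.0004356942816339128))
right (array([-0.21902069, -0.17526912]), 16, np.float64(0.0005801259600279439))
c [ 0.64234754 -0.21602485  0.08142973]
sciss 353 [ 0.24762159 -0.1155213   0.00401213] [0.44503347 0.04957577 0.00922029]
tape 550 [ 0.63957384 -0.04803158  0.01208192] [0.75974271 0.03112759 0.02206632]
```

```bash
cat >> h.py <<'E'
def go(x,y,z,yaw):
    "print turn, shift from present pose to TCP x,y,z (tool down, tool x at yaw rad)"
    s=arm.state(); r0=R.from_quat(s["tcp_rot"]); r1=R.from_euler('z',yaw)*R.from_euler('x',np.pi)
    print('t',round(s["time_s"],2),'turn',(r0.inv()*r1).as_rotvec().round(4),'shift',r0.inv().apply(np.array([x,y,z])-s["position"]).round(4),
     'pos',np.round(s["position"],4),'yaw',round(np.arctan2(*r0.as_matrix()[[1,0],0]),4),'q',np.round(s["joint_pos"],2),'F',np.round(s["force"],1))
E
python3 -c "
from h import *
go(.559,.170,.20,-.126)"
```

```text
t 0.1 turn [-1.000e-03  2.000e-04  5.368e-01] shift [ 0.5804 -0.4323  0.0313] pos [ 0.1996 -0.4581  0.2309] yaw 0.4108 q [-1.16  0.21 -0.03  1.32  0.    1.57] F [-0.2 -0.1 -0.3]
```

Request:
{"name": "servo_tool", "arguments": {"steps": [[[0,0,0.2],[0.29,-0.217,0.01],0.8],[[0,0,0.2],[0.29,-0.217,0.01],0.8],[[0,0,0.2],[0.29,-0.217,0.01],0.8],[[0,0,0.2],[0.29,-0.217,0.01],0.8],[[0,0,0.2],[0.29,-0.217,0.01],0.8],[[0,0,0.2],[0.29,-0.217,0.01],0.8],[[0,0,0.2],[0.29,-0.217,0.01],0.8],[[0,0,0.2],[0.29,-0.217,0.01],0.8],[[0,0,0.2],[0.29,-0.217,0.01],0.8],[[0,0,0.2],[0.29,-0.217,0.01],0.8],[[0,0,0.2],[0.29,-0.217,0.01],0.8],[[0,0,0.2],[0.29,-0.217,0.01],0.8]]}}

```text
time_s: 1.1
position: [0.3787, -0.1437, 0.2211]
tcp_rot: [0.994, 0.106, -0.0, -0.0]
force: [0.3, -1.1, 0.4]
gripper_width: 0.0682
grip_force: 0.0
```

```bash
python3 -c "
from h import *
go(.559,.170,.20,-.126)"
```

```text
t 1.1 turn [0.     0.0006 0.3375] shift [ 0.2422 -0.2689  0.021 ] pos [ 0.3787 -0.1437  0.2211] yaw 0.2115 q [-0.36  0.02 -0.28  1.27 -0.    2.57] F [ 0.3 -1.1  0.4]
```

Request:
{"name": "servo_tool", "arguments": {"steps": [[[0,0,-0.3],[0.03,-0.03,0.0],0.8],[[0,0,-2.0],[0.24,-0.265,0.01],0.8],[[0,0,-2.0],[0.24,-0.265,0.01],0.8],[[0,0,-2.0],[0.24,-0.265,0.01],0.8],[[0,0,-2.0],[0.24,-0.265,0.01],0.8],[[0,0,-2.0],[0.24,-0.265,0.01],0.8],[[0,0,-2.0],[0.24,-0.265,0.01],0.8],[[0,0,-2.0],[0.24,-0.265,0.01],0.8],[[0,0,-2.0],[0.24,-0.265,0.01],0.8],[[0,0,-2.0],[0.24,-0.265,0.01],0.8],[[0,0,-2.0],[0.24,-0.265,0.01],0.8],[[0,0,-2.0],[0.24,-0.265,0.01],0.8],[[0,0,-2.0],[0.24,-0.265,0.01],0.8],[[0,0,-2.0],[0.24,-0.265,0.01],0.8],[[0,0,-2.0],[0.24,-0.265,0.01],0.8],[[0,0,-2.0],[0.24,-0.265,0.01],0.8],[[0,0,-2.0],[0.24,-0.265,0.01],0.8],[[0,0,-2.0],[0.24,-0.265,0.01],0.8],[[0,0,-2.0],[0.24,-0.265,0.01],0.8]]}}

```text
time_s: 2.68
position: [0.5583, 0.1648, 0.2112]
tcp_rot: [0.451, 0.892, -0.0, -0.0]
force: [-0.4, 0.6, -0.5]
gripper_width: 0.0681
grip_force: 0.0
```

```bash
python3 -c "
from h import *
go(.559,.170,.19,np.pi-.126)"
```

```text
t 2.68 turn [-2.000e-04 -1.000e-04 -8.106e-01] shift [0.0038 0.0036 0.0212] pos [0.5583 0.1648 0.2112] yaw 2.205 q [ 0.29  0.39  0.16  1.34 -0.    1.22] F [-0.4  0.6 -0.5]
```

Request:
{"name": "servo_tool", "arguments": {"steps": [[[0,0,-0.81],[0.004,0.004,0.02],0.8],[[0,0,-0.81],[0.004,0.004,0.02],0.8],[[0,0,-0.81],[0.004,0.004,0.02],0.8],[[0,0,-0.81],[0.004,0.004,0.02],0.8],[[0,0,-0.81],[0.004,0.004,0.02],0.8],[[0,0,-0.81],[0.004,0.004,0.02],0.8],[[0,0,-0.81],[0.004,0.004,0.02],0.8],[[0,0,-0.81],[0.004,0.004,0.02],0.8],[[0,0,-0.81],[0.004,0.004,0.02],0.8],[[0,0,-0.81],[0.004,0.004,0.02],0.8]]}}

```text
time_s: 3.52
position: [0.559, 0.1711, 0.1913]
tcp_rot: [0.062, 0.998, -0.0, -0.0]
force: [0.4, 0.0, 0.3]
gripper_width: 0.0688
grip_force: 0.0
```

```bash
python3 -c "
from h import *
im,d=grab('side'); cv2.imwrite('pics/s1.png',cv2.resize(im[100:400,150:450],None,fx=2,fy=2)[...,::-1])
go(.559,.170,.099,np.pi-.126)"
```

```text
t 3.57 turn [-0.     -0.      0.0019] shift [-0.0002 -0.0011  0.0923] pos [0.559  0.1712 0.1913] yaw 3.0175 q [ 0.3   0.4   0.12  1.29 -0.    0.42] F [1.4 0.8 1. ]
```

View pics/s1.png

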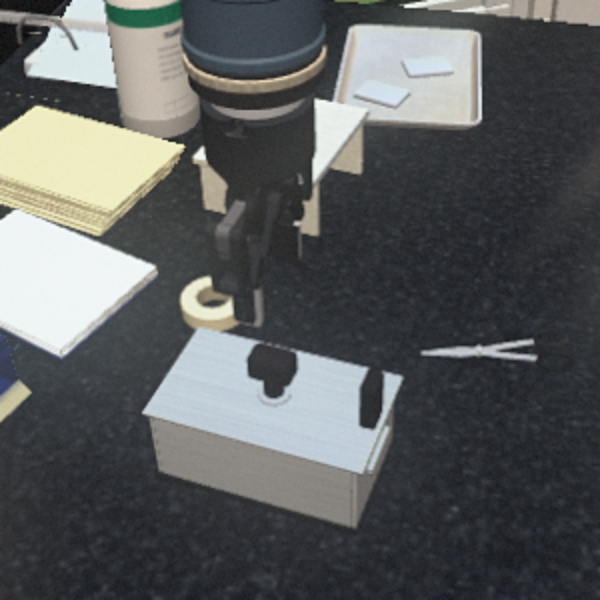

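The fingers are above the lid at crop (245,300) and the knob is at (272,365), with their jaws lined up across its width. Descending and gripping.

Request:
{"name": "servo_tool", "arguments": {"steps": [[[0,0,0],[0,-0.001,0.035],0.8],[[0,0,0],[0,-0.001,0.06],0.8],[[0,0,0],[0,-0.001,0.08],0.8],[[0,0,0],[0,-0.001,0.091],0.8],[[0,0,0],[0,-0.001,0.091],0.8],[[0,0,0],[0,-0.001,0.091],0.1],[[0,0,0],[0,-0.001,0.091],0.1],[[0,0,0],[0,-0.001,0.091],0.1],[[0,0,0],[0,-0.001,0.091],0.1],[[0,0,0],[0,-0.001,0.091],0.1],[[0,0,0],[0,-0.001,0.091],0.1],[[0,0,0],[0,-0.001,0.091],0.1]], "squeeze": 60}}

```text
time_s: 4.57
position: [0.5595, 0.1705, 0.1016]
tcp_rot: [0.061, 0.998, 0.0, 0.001]
force: [-1.4, -0.2, 7.2]
gripper_width: 0.0233
grip_force: 60.1
```

```bash
python3 -c "
from h import *
im,d=grab('side'); cv2.imwrite('pics/s2.png',cv2.resize(im[150:400,150:450],None,fx=2,fy=2)[...,::-1])
go(.559,.170,.099,np.pi-.126)"
```

```text
t 4.62 turn [0.0008 0.0019 0.0049] shift [ 0.0005 -0.0006  0.0026] pos [0.5595 0.1705 0.1016] yaw 3.0204 q [ 0.3   0.44 -0.05  1.08 -0.    0.42] F [-1.3 -0.2  7.3]
```

View pics/s2.png

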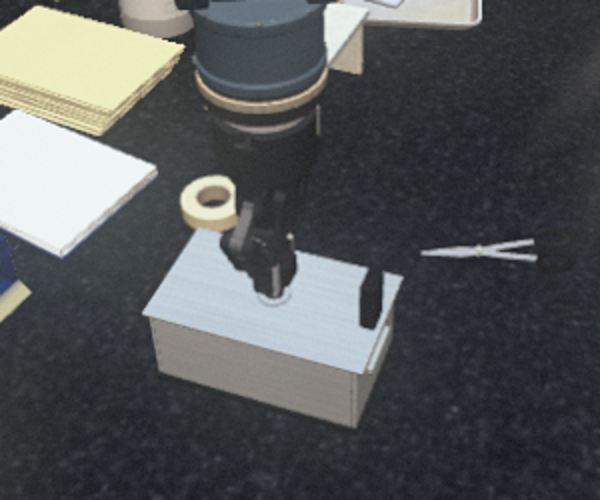

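The fingers hold the knob at crop (275,270) with 23 mm opening at 60 N. The lid is still seated. Lifting straight up.

Request:
{"name": "servo_tool", "arguments": {"steps": [[[0,0,0],[0,0,-0.004],0.1],[[0,0,0],[0,0,-0.01],0.1],[[0,0,0],[0,0,-0.017],0.1],[[0,0,0],[0,0,-0.025],0.1],[[0,0,0],[0,0,-0.035],0.1],[[0,0,0],[0,0,-0.045],0.1],[[0,0,0],[0,0,-0.055],0.1],[[0,0,0],[0,0,-0.065],0.1],[[0,0,0],[0,0,-0.075],0.1],[[0,0,0],[0,0,-0.082],0.1],[[0,0,0],[0,0,-0.085],0.1],[[0,0,0],[0,0,-0.085],0.1],[[0,0,0],[0,0,-0.085],0.1]]}}

```text
time_s: 5.7
position: [0.5588, 0.1703, 0.1851]
tcp_rot: [0.06, 0.998, -0.0, -0.0]
force: [-0.7, 1.1, -4.1]
gripper_width: 0.0231
grip_force: 59.2
```

```bash
python3 -c "
from h import *
go(.4807,-.200,.185,np.pi-.1815)
im,d=grab('side'); cv2.imwrite('pics/s3.png',cv2.resize(im[100:400,150:450],None,fx=2,fy=2)[...,::-1])"
```

```text
t 5.7 turn [-0.0001 -0.0003  0.0607] shift [ 3.29e-02 -3.77e-01  1.00e-04] pos [0.5588 0.1703 0.1851] yaw 3.0208 q [0.3  0.4  0.1  1.28 0.   0.42] F [-0.7  1.1 -4.1]
```

View pics/s3.png

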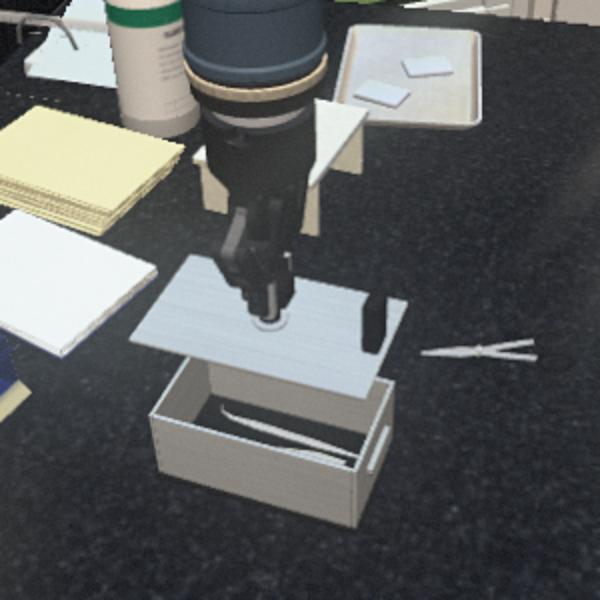

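The lid hangs level above the open tub at crop (270,320). Now carrying it sideways to the front of the riser.

Request:
{"name": "servo_tool", "arguments": {"steps": [[[0,0,0.0],[0.001,-0.007,0],0.1],[[0,0,0.005],[0.002,-0.02,0],0.1],[[0,0,0.01],[0.004,-0.04,0],0.1],[[0,0,0.01],[0.006,-0.065,0],0.1],[[0,0,0.015],[0.008,-0.09,0],0.1],[[0,0,0.02],[0.01,-0.115,0],0.1],[[0,0,0.025],[0.012,-0.14,0],0.1],[[0,0,0.03],[0.014,-0.165,0],0.1],[[0,0,0.03],[0.017,-0.19,0],0.1],[[0,0,0.035],[0.019,-0.215,0],0.1],[[0,0,0.04],[0.021,-0.24,0],0.1],[[0,0,0.045],[0.023,-0.265,0],0.1],[[0,0,0.05],[0.025,-0.29,0],0.1],[[0,0,0.05],[0.027,-0.315,0],0.1],[[0,0,0.055],[0.03,-0.34,0],0.1],[[0,0,0.06],[0.032,-0.36,0],0.1],[[0,0,0.06],[0.033,-0.372,0],0.1],[[0,0,0.06],[0.033,-0.377,0],0.1],[[0,0,0.06],[0.033,-0.377,0],0.1],[[0,0,0.06],[0.033,-0.377,0],0.1]]}}

```text
time_s: 7.42
position: [0.4806, -0.1996, 0.1852]
tcp_rot: [0.09, 0.996, 0.0, -0.0]
force: [0.7, 0.1, -3.9]
gripper_width: 0.0228
grip_force: 59.3
```

```bash
python3 - <<'E'
from h import *
go(.4807,-.200,.03,np.pi-.1815)
im,d=grab('top'); cv2.imwrite('pics/t4.png',cv2.resize(im[100:320,280:520],None,fx=2.5,fy=2.5)[...,::-1])
W=cloud('top',d); z=W[...,2]
m=(W[...,0]>.35)&(W[...,0]<.60)&(W[...,1]>-.28)&(W[...,1]<-.12)&(z>.145)&(z<.18)
P=W[m]; c,sz,a=cv2.minAreaRect((P[:,:2]*1000).astype(np.float32)); print(c,sz,a,np.linalg.lstsq(np.c_[P[:,:2],np.ones(len(P))],P[:,2],rcond=None)[0],np.median(P[:,2]))
E
```

```text
t 7.42 turn [ 0.0003 -0.0001  0.0006] shift [-0.0002 -0.0004  0.1552] pos [ 0.4806 -0.1996  0.1852] yaw 2.9607 q [-0.39  0.27 -0.08  1.22  0.   -0.21] F [ 0.7  0.1 -3.9]
(480.44970703125, -199.80422973632812) (111.42985534667969, 190.41110229492188) 79.67072296142578 [-2.40008337e-03 -8.27891279e-05  1.68503336e-01] 0.16737927672364863
```

View pics/t4.png

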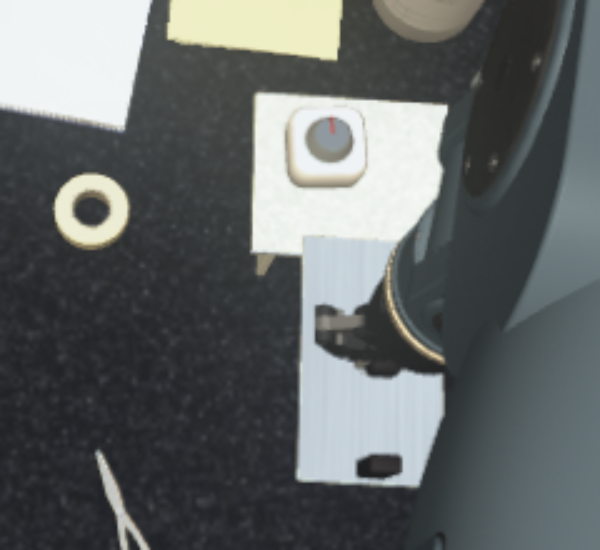

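The lid hangs level in front of the riser. It measures centre (0.480,-0.200) at 10.3°, in line with the bay, and its plate must come down about 155 mm. Lowering it with a 4 mm backward margin.

Request:
{"name": "servo_tool", "arguments": {"steps": [[[0,0,0],[0.004,0,0.006],0.1],[[0,0,0],[0.004,0,0.018],0.1],[[0,0,0],[0.004,0,0.034],0.1],[[0,0,0],[0.004,0,0.05],0.1],[[0,0,0],[0.004,0,0.066],0.1],[[0,0,0],[0.004,0,0.082],0.1],[[0,0,0],[0.004,0,0.098],0.1],[[0,0,0],[0.004,0,0.112],0.1],[[0,0,0],[0.004,0,0.124],0.1],[[0,0,0],[0.004,0,0.134],0.1],[[0,0,0],[0.004,0,0.142],0.1],[[0,0,0],[0.004,0,0.147],0.1],[[0,0,0],[0.004,0,0.15],0.1],[[0,0,0],[0.004,0,0.152],0.1],[[0,0,0],[0.004,0,0.153],0.1],[[0,0,0],[0.004,0,0.154],0.1],[[0,0,0],[0.004,0,0.155],0.1],[[0,0,0],[0.004,0,0.155],0.1]]}}

```text
time_s: 8.97
position: [0.4768, -0.1993, 0.0304]
tcp_rot: [0.09, 0.996, -0.0, 0.0]
force: [-0.7, -0.6, -3.8]
gripper_width: 0.0229
grip_force: 59.3
```

Request:
{"name": "servo_tool", "arguments": {"steps": [[[0,0,0],[0,0,0.001],0.1],[[0,0,0],[0,0,0.002],0.1],[[0,0,0],[0,0,0.002],0.1]]}}

```text
time_s: 9.22
position: [0.4769, -0.1993, 0.0296]
tcp_rot: [0.09, 0.996, -0.0, 0.001]
force: [-8.5, 3.2, 21.2]
gripper_width: 0.0232
grip_force: 62.5
```

Request:
{"name": "servo_tool", "arguments": {"steps": [[[0,0,0],[0,0,-0.001],0.1],[[0,0,0],[0,0,-0.001],0.28],[[0,0,0],[0,0,-0.001],0.34],[[0,0,0],[0,0,-0.001],0.45],[[0,0,0],[0,0,-0.001],0.7],[[0,0,0],[0,0,-0.001],0.7],[[0,0,0],[0,0,-0.001],0.7],[[0,0,0],[0,0,-0.001],0.7],[[0,0,0],[0,0,-0.02],0.7],[[0,0,0],[0,0,-0.05],0.7],[[0,0,0],[0,0,-0.08],0.7],[[0,0,0],[0,0,-0.1],0.7],[[0,0,0],[0.084,0,-0.1],0.7],[[0,0,0],[0.084,0,-0.1],0.7],[[0,0,0],[0.084,0,-0.1],0.7],[[0,0,0],[0.084,0,-0.1],0.7],[[0,0,0],[0.084,0,-0.1],0.7]]}}

```text
time_s: 10.63
position: [0.3945, -0.1843, 0.1287]
tcp_rot: [0.09, 0.996, -0.0, 0.001]
force: [-0.3, -0.3, 0.4]
gripper_width: 0.0601
grip_force: 0.0
```

```bash
python3 - <<'E'
from h import *
im,d=grab('top'); cv2.imwrite('pics/t5.png',cv2.resize(im[100:360,280:520],None,fx=2.3,fy=2.3)[...,::-1])
im,d2=grab('side'); cv2.imwrite('pics/s5.png',cv2.resize(im[100:330,200:500],None,fx=2.3,fy=2.3)[...,::-1])
for n,dd in(("top",d),("side",d2)):
    W=cloud(n,dd); z=W[...,2]
    m=(W[...,0]>.35)&(W[...,0]<.60)&(W[...,1]>-.28)&(W[...,1]<-.12)&(z>.008)&(z<.018)
    k=cv2.connectedComponentsWithStats(m.astype(np.uint8)); m=k[1]==1+np.argmax(k[2][1:,4])
    P=W[m]; c,sz,a=cv2.minAreaRect((P[:,:2]*1000).astype(np.float32)); print(n,len(P),np.round([*c,*sz,a,np.median(P[:,2])*1000],1))
go(.394,-.184,.029,np.pi-.1815)
E
```

```text
top 2833 [ 477.1 -198.5  109.1  189.5   79.3   11.7]
side 2165 [ 478.7 -196.9  114.7  191.5   79.9   11.5]
t 10.73 turn [-0.0002  0.0009  0.0009] shift [0.0012 0.0003 0.0995] pos [ 0.3951 -0.1844  0.1285] yaw 2.961 q [-0.44  0.13 -0.4   1.04  0.   -0.26] F [-0.1 -0.6  0.3]
```

View pics/s5.png

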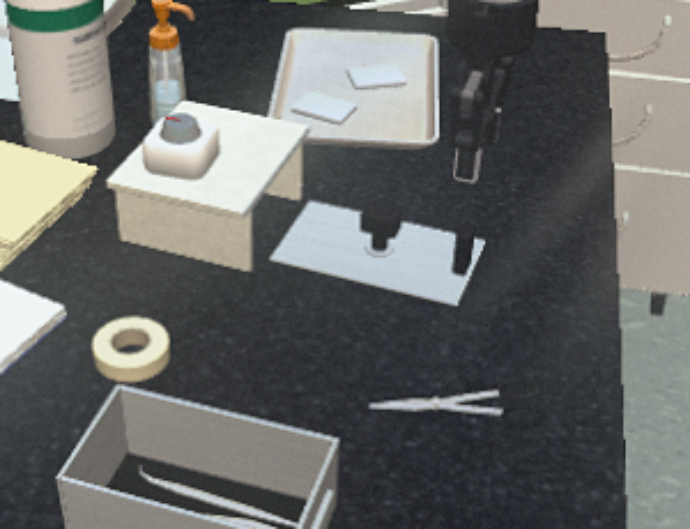

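The lid lies flat with its end at the bay mouth at about (340,205), and the grip is at (463,250) under the open fingers. The scissors and tape are undisturbed. Descending onto the grip post.

Request:
{"name": "servo_tool", "arguments": {"steps": [[[0,0,0],[0.001,0.001,0.025],0.7],[[0,0,0],[0.001,0.001,0.05],0.7],[[0,0,0],[0.001,0.001,0.075],0.7],[[0,0,0],[0.001,0.001,0.092],0.7],[[0,0,0],[0.001,0.001,0.1],0.7],[[0,0,0],[0.001,0.001,0.1],0.7],[[0,0,0],[0.001,0.001,0.1],0.1],[[0,0,0],[0.001,0.001,0.1],0.1],[[0,0,0],[0.001,0.001,0.1],0.1],[[0,0,0],[0.001,0.001,0.1],0.1],[[0,0,0],[0.001,0.001,0.1],0.1],[[0,0,0],[0.001,0.001,0.1],0.1]], "squeeze": 40}}

```text
time_s: 11.73
position: [0.3942, -0.1833, 0.0294]
tcp_rot: [0.09, 0.996, -0.0, 0.001]
force: [-0.6, 0.8, 5.8]
gripper_width: 0.0239
grip_force: 39.1
```

Request:
{"name": "servo_tool", "arguments": {"steps": [[[0,0,0],[-0.004,0,0],0.1],[[0,0,0],[-0.012,0,0],0.1],[[0,0,0],[-0.02,0,0],0.1],[[0,0,0],[-0.03,0,0],0.1],[[0,0,0],[-0.04,0,0],0.1],[[0,0,0],[-0.05,0,0],0.1],[[0,0,0],[-0.06,0,0],0.1],[[0,0,0],[-0.07,0,0],0.1],[[0,0,0],[-0.08,0,0],0.1],[[0,0,0],[-0.09,0,0],0.1],[[0,0,0],[-0.1,0,0],0.1],[[0,0,0],[-0.11,0,0],0.1],[[0,0,0],[-0.12,0,0],0.1],[[0,0,0],[-0.128,0,0],0.1],[[0,0,0],[-0.134,0,0],0.1],[[0,0,0],[-0.138,0,0],0.1],[[0,0,0],[-0.14,0,0],0.1],[[0,0,0],[-0.14,0,0],0.1]]}}

```text
time_s: 13.23
position: [0.5313, -0.2083, 0.0295]
tcp_rot: [0.09, 0.996, -0.0, 0.0]
force: [-3.9, 0.3, 7.5]
gripper_width: 0.0235
grip_force: 39.5
```

Smooth so far, with about 11 mm left. Creeping on until the back wall shows in the force.

Request:
{"name": "servo_tool", "arguments": {"steps": [[[0,0,0],[-0.002,0,0],0.1],[[0,0,0],[-0.004,0,0],0.1],[[0,0,0],[-0.006,0,0],0.1],[[0,0,0],[-0.008,0,0],0.1],[[0,0,0],[-0.009,0,0],0.1],[[0,0,0],[-0.009,0,0],0.1]]}}

```text
time_s: 13.73
position: [0.5398, -0.2099, 0.0295]
tcp_rot: [0.09, 0.996, -0.0, 0.0]
force: [-7.5, 1.7, 9.1]
gripper_width: 0.0231
grip_force: 39.6
```

Request:
{"name": "servo_tool", "arguments": {"steps": [[[0,0,0],[-0.001,0,0],0.1],[[0,0,0],[-0.002,0,0],0.1],[[0,0,0],[-0.002,0,0],0.1]]}}

```text
time_s: 13.98
position: [0.5417, -0.2102, 0.0295]
tcp_rot: [0.09, 0.996, -0.0, 0.0]
force: [-7.4, 1.4, 9.2]
gripper_width: 0.0233
grip_force: 39.6
```

Request:
{"name": "servo_tool", "arguments": {"steps": [[[0,0,0],[-0.001,0,0],0.1],[[0,0,0],[-0.002,0,0],0.1],[[0,0,0],[-0.002,0,0],0.1]]}}

```text
time_s: 14.23
position: [0.5432, -0.2105, 0.0295]
tcp_rot: [0.09, 0.996, -0.0, -0.0]
force: [-10.2, 2.0, 12.8]
gripper_width: 0.0237
grip_force: 39.9
```

Request:
{"name": "servo_tool", "arguments": {"steps": [[[0,0,0],[-0.001,0,0],0.1],[[0,0,0],[-0.001,0,0],0.1]]}}

```text
time_s: 14.4
position: [0.5432, -0.2105, 0.0295]
tcp_rot: [0.09, 0.996, -0.0, -0.001]
force: [-18.6, 3.2, 19.4]
gripper_width: 0.0233
grip_force: 40.8
```

The lid has stopped at the back wall, at the predicted position. Easing off, releasing and backing away.

Request:
{"name": "servo_tool", "arguments": {"steps": [[[0,0,0],[0.001,0,0],0.1],[[0,0,0],[0.001,0,0],0.28],[[0,0,0],[0.001,0,0],0.35],[[0,0,0],[0.001,0,0],0.7],[[0,0,0],[0.001,0,0],0.7],[[0,0,0],[0.001,0,0],0.7],[[0,0,0],[0.001,0,0],0.7],[[0,0,0],[0.001,0,-0.02],0.7],[[0,0,0],[0.001,0,-0.05],0.7],[[0,0,0],[0.001,0,-0.09],0.7],[[0,0,0],[0.03,0,-0.12],0.7],[[0,0,0],[0.06,0,-0.14],0.7],[[0,0,0],[0.1,0,-0.15],0.7],[[0,0,0],[0.13,0,-0.15],0.7],[[0,0,0],[0.15,0,-0.15],0.7],[[0,0,0],[0.15,0,-0.15],0.7],[[0,0,0],[0.15,0,-0.15],0.7]]}}

```text
time_s: 15.82
position: [0.3969, -0.1837, 0.1789]
tcp_rot: [0.091, 0.996, -0.0, 0.001]
force: [0.8, -0.8, -0.4]
gripper_width: 0.0597
grip_force: 0.0
```

```bash
python3 - <<'E'
from h import *
im,d=grab('side'); cv2.imwrite('pics/s6.png',cv2.resize(im[100:330,200:500],None,fx=2.3,fy=2.3)[...,::-1])
o=np.array([.584,-.219]);u=np.array([.9836,-.1805]);v=np.array([.1805,.9836])
im,d2=grab('top')
for n,dd in(("top",d2),("side",d)):
    W=cloud(n,dd); z=W[...,2]; X=(W[...,:2]-o)@u; Y=(W[...,:2]-o)@v
    m=(X>-.08)&(X<0)&(abs(Y)<.07)&(z>.008)&(z<.018); print(n,'plate',m.sum(),'x',X[m].min(),'y',Y[m].min(),Y[m].max())
    m=(X>-.08)&(X<-.02)&(abs(Y)<.03)&(z>.05)&(z<.065); print('grip top',m.sum(),X[m].mean() if m.any() else 0,Y[m].mean() if m.any() else 0)
go(.5,-.2,.2,np.pi-.18)
E
```

```text
top plate 958 x -0.053489430442918456 y -0.05371913885831163 0.056405844555488374
grip top 77 -0.042517252993138965 0.001284294449070132
side plate 509 x -0.05171761006381422 y -0.05254922103277437 0.060127851719796906
grip top 51 -0.04112317852170385 0.006011834794281612
t 15.92 turn [-0.0001  0.0007 -0.0008] shift [-0.1033  0.0025 -0.0215] pos [ 0.3979 -0.1839  0.1784] yaw 2.9608 q [-0.43  0.1  -0.3   1.17  0.   -0.25] F [0.9 0.4 0.2]
```

View pics/s6.png

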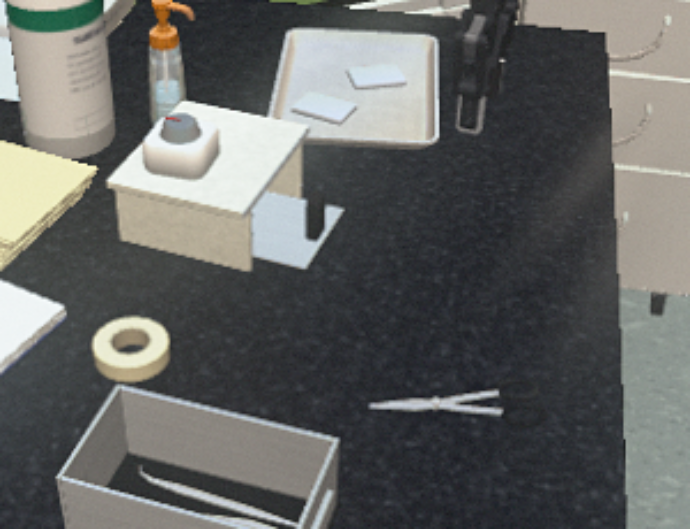

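The lid is home: its grip is at riser x ≈ -42 mm, visible at (315,215), and it sits centred in the bay. Timer, scissors and tape look unmoved. Handing in.

```bash
python3 -c "
from cell import arm
print(arm.finish_job())"
```

```text
the job is handed in; nothing more can be done
None
```

The lid was lifted off by its knob, set down flat in front of the riser, then slid home against the back wall by its grip and released; the timer, scissors and tape roll look unmoved in the last picture, and the job is handed in, though no verdict came back.

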